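# Open the bayonet filter

## Robot

A 7-joint arm with a two-finger parallel gripper is mounted at the origin on a cart in front of the work surface, level with it; the furniture and walls round the work are solid. World frame = base frame: x ahead of the robot, y to its left, z up, the work surface at z = 0. Lengths are in m, angles in rad, forces in N, time in s.
With the tool pointing down it reaches from about 0.425 to 0.925 m from the base axis. Payload 6.8 kg.
Tool frame: the origin (TCP) lies at the very end of the fingers, on their centre line; the grasp point (between the pads) lies bot.tcp_to_grasp behind it (bot.tcp_to_grasp is the distance from the TCP to the grasp point, in m); z points along the fingers, y is the line along which they close (so a half turn about z gives the same grasp; the last joint's range is limited). The gripper opens to 85 mm and grips with 20 to 120 N. Pads are 22 mm wide; open, the fingers measure 114 mm over their backs; the gripper's body (76 mm by 85 mm) begins 54 mm behind the grasp point. The pads swing forward as they close: fully open they stand 13 mm farther back than shut.
Start: joints at [1.143, 0.477, 0.022, 1.555, -0.011, 1.109, -0.083], TCP at [0.212, -0.641, 0.211] pointing down, gripper open.
Joint ranges: [-2.96, 2.96], [-0.34, 2.1], [-1.41, 1.46], [0.24, 2.44], [-1.37, 4.51], [0.17, 1.92], [-2.96, 2.96]. Speed limits (rad/s): [2.39, 2.39, 3.14, 3.14, 3.14, 3.14, 3.14].

## Interface

Orientations are given as a unit quaternion [w, x, y, z].
In Python, from station import bot gives the robot as it stands.
- The arm moves only by the tool servo_tool, never from a script. Its argument "motion" is a list that holds one entry, the list of rows, each a list of 7 numbers: the shift along the tool's x, y, z in m, then the turn, a rotation vector about the tool's x, y, z in units of 5 degrees (1.0 is 5 degrees), then the opening, from 0 (shut) to 1 (fully open). A call has 1 to 20 rows; each row is the pose to reach, as a shift and turn from the pose commanded when the call began, along the tool's axes at that moment; what a row does not reach only later rows make up. A row lasts 1/12 s, in which the tool goes at most 41.7 mm and 7.16 degrees, less where a joint would pass 70% of its speed; a pose out of reach is approached as far as the arm can. A call with a gripper value outside its range is refused whole. The fingers move at their own pace and stop on an object; "grip_force" is the grip in N (left out, the last holds). Time passes only in rows, so rows that repeat a pose let the fingers close. It gives the time, the measured TCP pose, the force, the opening and the grip force at its end, in the units of the state.
- bot.get_obs(): the state, without advancing time (a new reading comes with each control period).
- bot.read_camera(name): name is "side" or "top"; returns a dict with "img" (384x512x3 uint8, red, green, blue), "K" (3x3 intrinsics, pixels), "pose" (4x4, takes a point from camera to world coordinates). Camera axes: x right, y down, z forward; pixel columns grow to the right and rows downward; lengths in m; the calibration is good to about 2 mm. A picture is of the moment at which its call begins. There is no depth.
- bot.hand_in(): hands the job in; it is judged then, once.
The state is a dict: "t": time; "q": joint angles; "joint_vel": joint speeds; "joint_torque": joint torques, N m; "eef_pos": TCP position; "tool_rot": TCP orientation; "contact_force": force on the tool from outside, world axes, zero at the start; "torque": the same for the moment, N m; "gripper_width": opening from 0.0 (shut) to 1.0 (fully open); "grasp_force": force on a finger pad.
Only numpy, scipy, OpenCV 4.12 (cv2) and the standard library are available. Lean on these libraries where they do the work, as an engineer would, in place of code of your own. Each camera call takes 0.05 s, during which the arm holds its last target. There are 200 camera calls.

## Task

Open the small oil filter on the bench: press its red cover down against the spring and, keeping it down, turn it a quarter turn anticlockwise (seen from above) until its pins come free and it springs up; do not force it. Lift the cover off, set it down gently (do not drop it) standing upright inside the drip tray, and let go of it. Leave the mug, the tape roll and the screwdriver where they are.

Things in the scene. Friction and masses are not known exactly. Their poses are not given: they have to be found in the camera images.
- filter: Blue-painted filter housing fixed to the bench, elsewhere and turned otherwise in each run. Round foot 96 mm across, 8 mm high; round body 70 mm across; open rim 70 mm above the bench. Two brass pipe ports, 20 mm across, reach along its +x and -x to 55 mm from the axis, 22 mm above the bench. Origin: on the axis at bench height; z up.
- filter_collar (a point): Centre of the rim, 70 mm above the bench. Two J-slots, half a turn apart, in the collar hold the cover's pins. Locked, cover x lies along filter x (bar in line with the ports). Pressed down at least 8 mm (10 to 11 is good; it bottoms at 13) it turns anticlockwise seen from above; a turn of 78 to 90 degrees (stop) frees it, bar across the ports. Raised 16 mm above locked height, the pins are out.
- spring_plate (a joint): Spring plate under the cover, m: 0 while the cover is locked, negative as it is pressed down (-0.013 when it bottoms), +0.007 with the cover freed and risen, and when it is gone. It pushes up with about 7 N locked and 12 N fully down.
- cover: Loose cover, about 0.18 kg, 72 mm high: steel plug 55 mm across, 38 mm high, with two pins; on it a red knurled disc 72 mm across, its flat top 46 mm above the underside; on that a red upright bar to grip or straddle from above. Origin: centre of the underside, z up. At the start locked on the filter's axis, origin 46 mm above the bench.
- cover_bar (a point): Centre of the cover's bar, 59 mm above the underside, on its axis; axes as the cover's. The bar is 56 mm long along x, 12 mm thick along y and 26 mm high (46 to 72 mm above the underside).
- cover_pins (a point): Mid-point between the cover's two brass pins, on its axis, 12 mm above the underside. The pins are 7 mm thick and reach along the cover's +x and -x to 37 mm from the axis.
- drip_tray_in (a point): Centre of the inner floor of the square dark steel drip tray (fixed, 140 x 140 mm outside, rim 16 mm above the bench, walls and floor 3 mm); z up, x and y along its sides. The tray and the filter may be left or right of one another.
- mug: Green mug, 86 mm across and 96 mm high, handle to its +y; bystander. Origin: centre of the underside.
- tape_roll: Roll of yellowish tape lying flat, 82 mm across, 25 mm high; bystander. Origin: centre of the underside. Nearer the robot and to its right a big blue bench vice is fixed (x 0.3 to 0.6, y -0.1 to -0.35): cross above it, at 0.3 m, on the way from the start pose.
- screwdriver: Screwdriver lying on the bench near the front edge, 200 mm long along its y, 30 mm wide, 26 mm high; bystander. Origin: centre of the underside.
Mind the look-alikes: they are no part of the job. Of the things that look like the filter, the larger one is meant.

How it is judged:
By the outcome, as a careful person would: the job done as asked, in the order asked, and still so for the second after the job is handed in, with the robot touching nothing.
It also fails if it takes over 43 s, if anything falls off the work surface, if the arm or the gripper's body presses on something with over 40 N, if the wrist force passes 120 N, or if a joint passes its speed limit or range.

## Working session

There is one attempt and no reset: what is moved stays moved. The work goes in short steps, Python scripts to look and compute and a tool call to move; the robot and the scene stay as the last step left them, time stands still between calls to the robot, and variables do not carry over. Pictures are saved under pics/ and viewed, at most 10 in all, crops included, and the job is handed in when it is done.

Besides the shell and the picture viewer there is one more tool, called after "Emit:" as a command line: name --argument value ..., lists and objects as JSON in quotes. servo_tool: Moves the arm, as the interface text tells. Its arguments: {"type":"object","properties":{"motion":{"type":"array"},"grip_force":{"type":"number"}},"required":["motion"]}

```bash
mkdir -p pics; ls; python3 - <<'E'
from station import bot
import cv2
o=bot.get_obs()
print({k:o[k] for k in ('t','eef_pos','tool_rot','contact_force','gripper_width')},bot.tcp_to_grasp)
for n in('top','side'):
    r=bot.read_camera(n); cv2.imwrite(f'pics/{n}0.png',cv2.resize(r['img'][:,:,::-1],(800,600),interpolation=cv2.INTER_CUBIC)); print(n,r['K'].round(1).tolist(),r['pose'].round(4).tolist())
E
```

```text
pics
{'t': 0.0, 'eef_pos': array([ 0.21199365, -0.64019689,  0.20951183]), 'tool_rot': array([-8.90589492e-04,  9.87240562e-01,  1.59233268e-01, -2.15400496e-04]), 'contact_force': array([ 0.17328034,  0.05266388, -0.94557228]), 'gripper_width': 1.0006695064619648} 0.0187
top [[477.9, 0.0, 253.5], [0.0, 477.9, 195.6], [0.0, 0.0, 1.0]] [[-0.0119, -0.9873, 0.1587, 0.2775], [-0.9999, 0.0122, 0.0011, 0.1747], [-0.003, -0.1587, -0.9873, 1.4249], [0.0, 0.0, 0.0, 1.0]]
side [[452.5, 0.0, 258.7], [0.0, 452.5, 195.6], [0.0, 0.0, 1.0]] [[0.9987, -0.0224, 0.0468, 0.4163], [-0.0517, -0.3651, 0.9295, -0.8511], [-0.0037, -0.9307, -0.3658, 0.4772], [0.0, 0.0, 0.0, 1.0]]
```

View pics/top0.png

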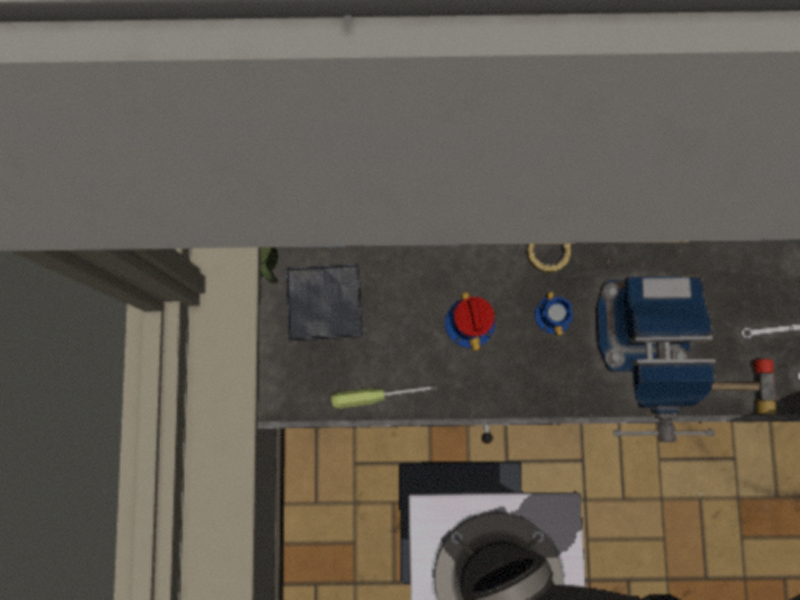

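View pics/side0.png

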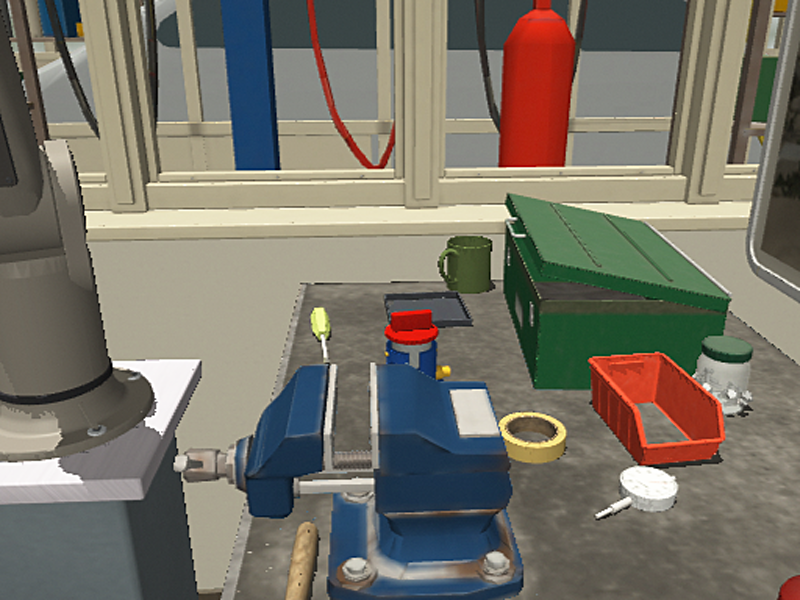

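The top view shows the red cover at about (474,317), with the small look-alike at (555,313), the tray at (325,302) and the screwdriver at (380,397). The side view shows the red cover at (411,325), partly behind the vice, with the tray beyond it at (428,308). Next I'll zoom in and measure.

```bash
cat > h.py <<'E'
from station import bot
import cv2, numpy as np
from scipy.spatial.transform import Rotation as R
def ray(c,uv):
    d=c['pose'][:3,:3]@np.linalg.solve(c['K'],[uv[0],uv[1],1]); return c['pose'][:3,3],d
def at(c,uv,z):
    o,d=ray(c,uv); return o+d*(z-o[2])/d[2]
def proj(c,P):
    P=np.atleast_2d(P); X=(P-c['pose'][:3,3])@c['pose'][:3,:3]; p=X@c['K'].T; return p[:,:2]/p[:,2:]
def tri(c1,u1,c2,u2):
    o1,d1=ray(c1,u1);o2,d2=ray(c2,u2)
    s=np.linalg.lstsq(np.c_[d1,-d2],o2-o1,rcond=None)[0]; a=o1+s[0]*d1;b=o2+s[1]*d2
    return (a+b)/2,np.linalg.norm(a-b)
def red(img):
    h=cv2.cvtColor(img,cv2.COLOR_RGB2HSV); return (((h[...,0]<8)|(h[...,0]>172))&(h[...,1]>150)&(h[...,2]>60)).astype(np.uint8)
E
python3 - <<'E'
from h import *
t=bot.read_camera('top');s=bot.read_camera('side')
def z(c,x0,y0,w,h,f): return cv2.resize(c['img'][y0:y0+h,x0:x0+w,::-1],None,fx=f,fy=f,interpolation=cv2.INTER_CUBIC)
a=z(t,270,175,70,60,8);b=z(s,230,180,80,70,8);
c=z(t,160,150,90,70,6);
im=np.zeros((600,800,3),np.uint8)
im[:300,:350]=cv2.resize(a,(350,300));im[:350,360:760]=cv2.resize(b,(400,350))
im[305:305+280,:360]=cv2.resize(c,(360,280))
cv2.imwrite('pics/z.png',im)
for n,c in(('top',t),('side',s)):
    k,l,st,ce=cv2.connectedComponentsWithStats(red(c['img']))
    print(n,[(st[i].tolist(),ce[i].round(1).tolist()) for i in range(1,k) if st[i,4]>40])
print(at(t,(303.3,203),.092))
E
```

```text
top [([291, 190, 25, 25, 506], [302.9, 202.1]), ([484, 230, 11, 9, 90], [488.8, 233.7])]
side [([196, 0, 57, 108, 584], [217.8, 63.2]), ([319, 0, 50, 107, 4245], [343.0, 57.2]), ([246, 198, 35, 23, 615], [263.1, 209.3]), ([376, 226, 88, 72, 4095], [419.3, 259.6]), ([498, 368, 14, 16, 165], [505.8, 376.8])]
[0.46887166 0.03609737 0.092     ]
```

View pics/z.png

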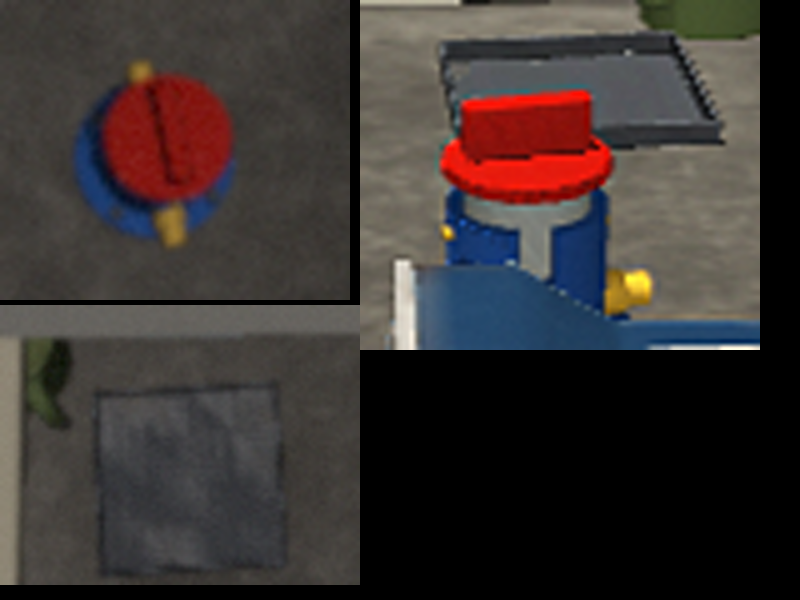

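```bash
cat > fit.py <<'E'
from h import *
from scipy.optimize import minimize
a=np.linspace(0,2*np.pi,40,endpoint=False)
def parts(x,y,z,w,s=8):  # z = underside
    c=np.c_[.036*np.cos(a),.036*np.sin(a)]
    d=np.r_[np.c_[c,0*a+.038],np.c_[c,0*a+.046]]
    b=np.array([[i*.028,j*.006,k] for i in(-1,1) for j in(-1,1) for k in(.046,.072)])
    Rz=R.from_euler('z',w).as_matrix()
    return [p@Rz.T+[x,y,z] for p in(d,b)]
def fit(cams,boxes,p0):
    S=8; data=[]
    for c,(x0,y0,w,h) in zip(cams,boxes):
        m=red(c['img'])[y0:y0+h,x0:x0+w].astype(np.float32); data.append((c,x0,y0,w,h,cv2.morphologyEx(m,cv2.MORPH_CLOSE,np.ones((3,3)))))
    def cost(p):
        e=0
        for c,x0,y0,w,h,m in data:
            I=np.zeros((h*S,w*S),np.float32)
            for P in parts(*p):
                q=(proj(c,P)+.5-[x0,y0])*S
                cv2.fillConvexPoly(I,cv2.convexHull(q.astype(np.float32)).round().astype(np.int32),1)
            I=cv2.resize(I,(w,h),interpolation=cv2.INTER_AREA); e+=np.abs(I-m).sum()
        return e
    p0=np.array(p0);sim=np.vstack([p0]+[p0+d for d in np.diag([.006,.006,.006,.2])])
    r=minimize(cost,p0,method='Nelder-Mead',options=dict(initial_simplex=sim,xatol=1e-5,fatol=.01,maxiter=600)); return r.x,r.fun
E
python3 - <<'E'
from fit import *
t=bot.read_camera('top');s=bot.read_camera('side')
bt=(280,180,45,45);bs=(238,190,52,40)
for w in(0.1,.3,-.1):
    print('both',[v.round(4) for v in fit([t,s],[bt,bs],[.469,.036,.046,w])])
print('top',fit([t],[bt],[.469,.036,.046,.2])); print('side',fit([s],[bs],[.469,.036,.046,.2]))
f=at(t,(141/5+270,64/5+175),.022);n=at(t,(174/5+270,245/5+175),.022);print('ports',f,n,(f+n)/2,np.arctan2(*(f-n)[[1,0]]),np.linalg.norm(f-n))
co=[at(t,(u/4+160,v/4+150),.016) for u,v in((97,90),(277,80),(287,262),(102,268))]
print(np.round(co,4),np.mean(co,0),[np.linalg.norm(co[i]-co[i-1]).round(4) for i in range(4)])
cs=[at(s,((u-360)/5+230,v/5+180),.016) for u,v in((441,42),(672,35),(722,130))];print('side',np.round(cs,4),(cs[0]+cs[2])/2)
tt=[tri(t,(u/4+160,v/4+150),s,((U-360)/5+230,V/5+180)) for (u,v),(U,V) in(((97,90),(672,35)),((277,80),(722,130)),((102,268),(441,42)))];print('tri',tt)
print(proj(t,[.469,.036,.092]))
E
```

```text
both [array([0.4707, 0.0369, 0.0479, 0.1854]), np.float64(83.2344)]
both [array([0.4707, 0.0369, 0.0481, 0.252 ]), np.float64(82.7344)]
both [array([ 0.4707,  0.0368,  0.0484, -0.0154]), np.float64(85.9062)]
top (array([0.47208463, 0.03698814, 0.04714278, 0.26669078]), np.float64(23.890625))
side (array([0.47056677, 0.05361712, 0.04062167, 0.13555946]), np.float64(34.984375))
ports [0.52486422 0.04270915 0.022     ] [0.41641524 0.02617774 0.022     ] [0.47063973 0.03444345 0.022     ] 0.15127048074818383 0.10970172496493116
[[0.577  0.3839 0.016 ]
 [0.5829 0.2483 0.016 ]
 [0.4449 0.2414 0.016 ]
 [0.4421 0.3787 0.016 ]] [0.51174642 0.31306828 0.016     ] [np.float64(0.1349), np.float64(0.1357), np.float64(0.1382), np.float64(0.1372)]
side [[0.442  0.3798 0.016 ]
 [0.5772 0.3831 0.016 ]
 [0.5861 0.2388 0.016 ]] [0.51401712 0.30929051 0.016     ]
tri [(array([0.57715416, 0.38389969, 0.01567805]), np.float64(0.0002611880145922147)), (array([0.58576608, 0.24846022, 0.01158864]), np.float64(0.00365739791029258)), (array([0.442018  , 0.37858227, 0.0164523 ]), np.float64(0.00015265143167084397))]
[[303.33326743 202.95448933]]
```

The cover stands at about (0.471, 0.036), with its underside 46–48 mm up and yaw about 0.16. The tray centre is at about (0.512, 0.312), with its rim 16 mm up. I'll work out the crossing rows.

```bash
cat > plan.py <<'E'
from h import *
def plan(wps,p0=None,q0=None):  # wps: (x,y,z,yaw)
    o=bot.get_obs(); p=o['eef_pos'] if p0 is None else np.array(p0); q=o['tool_rot']; M=R.from_quat(np.r_[q[1:],q[0]])
    for w in wps:
        T=R.from_matrix(np.c_[[np.cos(w[3]),np.sin(w[3]),0],[np.sin(w[3]),-np.cos(w[3]),0],[0,0,-1]])
        print((M.inv().apply(np.array(w[:3])-p)).round(4).tolist(),((M.inv()*T).as_rotvec()/np.radians(5)).round(2).tolist())
E
python3 - <<'E'
from plan import *
plan([(.212,-.64,.3,.32),(.4,-.40,.31,.24),(.45,-.2,.31,.2),(.471,.036,.30,.16),(.471,.036,.16,.16)])
E
```

```text
[0.0, -0.0007, -0.0898] [-0.01, 0.0, -0.0]
[0.254, -0.1694, -0.0997] [-0.01, 0.0, 0.91]
[0.3643, -0.3435, -0.0996] [-0.01, 0.0, 1.37]
[0.4584, -0.561, -0.0895] [-0.01, 0.0, 1.83]
[0.4584, -0.5609, 0.0505] [-0.01, 0.0, 1.83]
```

Emit:
servo_tool --motion '[[[0,0,-0.04,0,0,0,0.6],[0,0,-0.08,0,0,0,0.6],[0.02,-0.01,-0.1,0,0,0.1,0.6],[0.05,-0.033,-0.1,0,0,0.2,0.6],[0.08,-0.053,-0.1,0,0,0.3,0.6],[0.11,-0.073,-0.1,0,0,0.4,0.6],[0.14,-0.093,-0.1,0,0,0.5,0.6],[0.17,-0.113,-0.1,0,0,0.6,0.6],[0.2,-0.135,-0.1,0,0,0.7,0.6],[0.23,-0.155,-0.1,0,0,0.8,0.6],[0.255,-0.18,-0.1,0,0,0.9,0.6],[0.275,-0.21,-0.1,0,0,1.0,0.6],[0.295,-0.24,-0.1,0,0,1.1,0.6],[0.315,-0.27,-0.1,0,0,1.2,0.6],[0.335,-0.3,-0.1,0,0,1.3,0.6],[0.355,-0.33,-0.1,0,0,1.4,0.6],[0.37,-0.36,-0.1,0,0,1.5,0.6],[0.385,-0.395,-0.1,0,0,1.6,0.6],[0.4,-0.43,-0.1,0,0,1.7,0.6],[0.415,-0.465,-0.1,0,0,1.83,0.6]]]' --grip_force 60

```text
t: 1.97
eef_pos: [0.4598, -0.0672, 0.3107]
tool_rot: [0.0, 0.997, 0.08, 0.0]
contact_force: [0.6, 0.5, 0.4]
gripper_width: 0.601
grasp_force: 0.0
```

```bash
python3 - <<'E'
from plan import *
o=bot.get_obs();print(o['q'],o['eef_pos'],o['t'],o['contact_force'])
plan([(.471,.036,.30,.16),(.471,.036,.15,.16)])
E
```

```text
[ 0.37418252  0.05815706 -0.37696044  1.88202037  0.02325317  1.20506442
 -1.42191578] [ 0.45976173 -0.06716999  0.31070812] 1.9667 [0.58936105 0.54245952 0.39068748]
[0.0275, -0.1001, 0.0107] [0.0, -0.01, -0.01]
[0.0274, -0.1001, 0.1607] [0.0, -0.01, -0.01]
```

Emit:
servo_tool --motion '[[[0.009,-0.033,0.003,0,0,0,0.6],[0.018,-0.066,0.006,0,0,0,0.6],[0.0275,-0.1,0.02,0,0,0,0.6],[0.0275,-0.1,0.06,0,0,0,0.6],[0.0275,-0.1,0.1,0,0,0,0.6],[0.0275,-0.1,0.14,0,0,0,0.6],[0.0275,-0.1,0.16,0,0,0,0.6],[0.0275,-0.1,0.16,0,0,0,0.6]]]'

```text
t: 2.63
eef_pos: [0.4676, 0.0336, 0.1463]
tool_rot: [-0.0, 0.997, 0.08, -0.004]
contact_force: [-0.1, -0.2, 0.2]
gripper_width: 0.6
grasp_force: 0.0
```

```bash
python3 - <<'E'
from plan import *
o=bot.get_obs();print(o['q'],o['eef_pos'],o['t'],o['contact_force'])
s=bot.read_camera('side');t=bot.read_camera('top')
cv2.imwrite('pics/a.png',np.hstack([cv2.resize(c['img'][y:y+90,x:x+90,::-1],(400,400),interpolation=cv2.INTER_CUBIC) for c,x,y in((s,218,140),(t,258,158))]))
print(proj(s,[o['eef_pos']]),proj(t,[o['eef_pos']]))
plan([(.471,.036,.0955,.16)])
E
```

```text
[ 0.20516442  0.26065911 -0.46879539  2.06668413  0.15283457  0.85559509
 -1.76181008] [0.46760838 0.03359475 0.14631913] 2.6333 [-0.14159475 -0.22714192  0.15837708]
[[261.91439797 187.78290429]] [[306.24584966 200.57180366]]
[0.0, -0.0017, 0.0553] [-0.0, 0.01, 0.0]
```

View pics/a.png

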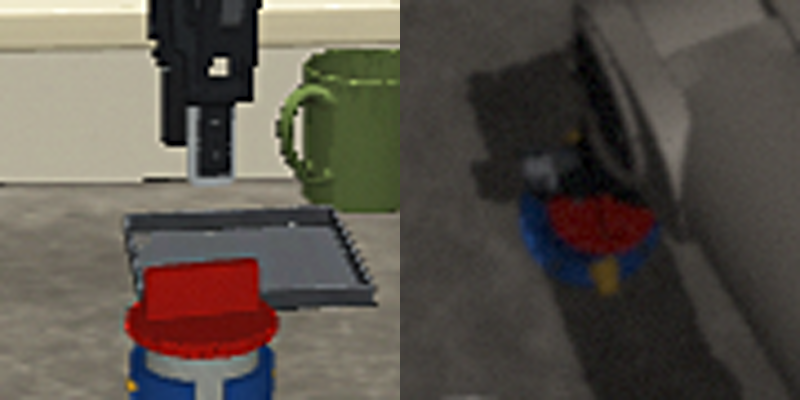

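The side view shows the gripper in line with the bar, whose centre is at about crop (202,288). The finger is at (211,140), which fits the near-finger offset. I'll descend with the fingers half open.

Emit:
servo_tool --motion '[[[0,-0.002,0.015,0,0,0,0.5],[0,-0.002,0.03,0,0,0,0.5],[0,-0.002,0.04,0,0,0,0.5],[0,-0.002,0.047,0,0,0,0.5],[0,-0.002,0.052,0,0,0,0.5],[0,-0.002,0.054,0,0,0,0.5],[0,-0.002,0.054,0,0,0,0.5]]]'

```text
t: 3.32
eef_pos: [0.4712, 0.0361, 0.0967]
tool_rot: [0.0, 0.997, 0.08, 0.0]
contact_force: [0.1, -0.7, 0.5]
gripper_width: 0.496
grasp_force: 0.0
```

Emit:
servo_tool --motion '[[[0,0,0,0,0,0,0.3],[0,0,0,0,0,0,0.2],[0,0,0,0,0,0,0.15],[0,0,0,0,0,0,0.1],[0,0,0,0,0,0,0.05],[0,0,0,0,0,0,0.0],[0,0,0,0,0,0,0.0],[0,0,0,0,0,0,0.0]]]' --grip_force 40

```text
t: 3.98
eef_pos: [0.4718, 0.0368, 0.0973]
tool_rot: [-0.0, 0.997, 0.08, 0.001]
contact_force: [-0.6, 2.1, 5.0]
gripper_width: -0.003
grasp_force: 2.9
```

The fingers closed on nothing, so I'll look.

```bash
python3 - <<'E'
from plan import *
s=bot.read_camera('side');t=bot.read_camera('top')
o=bot.get_obs();print(o['eef_pos'],o['gripper_width'],o['grasp_force'],o['contact_force'],proj(s,[o['eef_pos']]))
cv2.imwrite('pics/b.png',np.hstack([cv2.resize(c['img'][y:y+90,x:x+90,::-1],(400,400),interpolation=cv2.INTER_CUBIC) for c,x,y in((s,218,150),(t,258,158))]))
E
```

```text
[0.47176405 0.03684794 0.09727792] 3.826400792037468e-06 2.85401552338044 [-0.2699972   1.54456834  5.10578209] [[263.79304897 208.71364996]]
```

View pics/b.png

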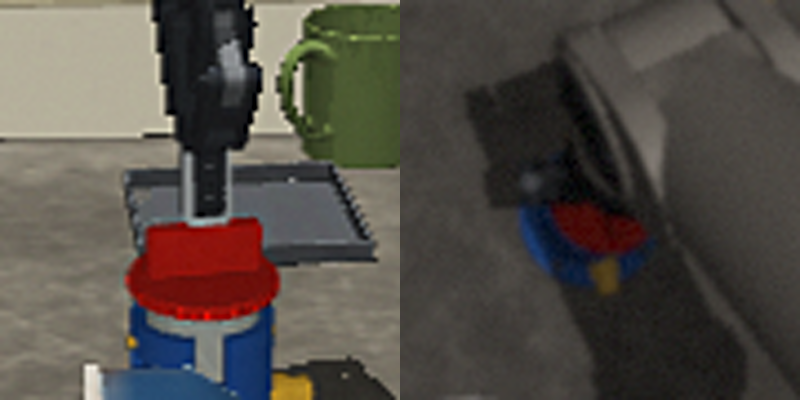

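Emit:
servo_tool --motion '[[[0,0,-0.01,0,0,0,0],[0,0,-0.025,0,0,0,0],[0,0,-0.03,0,0,0,0],[0,0,-0.03,0,0,0,0],[0,0,-0.03,0,0,0,0]]]'

```text
t: 4.5
eef_pos: [0.471, 0.0359, 0.1267]
tool_rot: [0.0, 0.997, 0.08, 0.0]
contact_force: [0.6, -0.0, 0.0]
gripper_width: 0.001
grasp_force: 0.0
```

```bash
python3 - <<'E'
from plan import *
o=bot.get_obs();print(o['eef_pos'],o['gripper_width'],o['grasp_force'],o['contact_force'])
s=bot.read_camera('side')
I=cv2.resize(s['img'][170:230,235:295,::-1],(600,600),interpolation=cv2.INTER_CUBIC)
def d(P,c):
    for p in proj(s,P): cv2.circle(I,tuple(int(v) for v in ((p+.5-[235,170])*10)),4,c,-1)
d([o['eef_pos']],(0,255,0)); d([o['eef_pos']+[0,0,.02]],(255,255,0))
from fit import parts
b=parts(.471,.0365,.046,.16)[1]; d(b,(255,0,255))
cv2.imwrite('pics/c.png',I)
from fit import fit
print(fit([s],[(238,190,52,40)],[.471,.0365,.046,.16]))
E
```

```text
[0.47098702 0.03587028 0.12668653] 0.0010875476941318949 0.0 [ 0.60282556 -0.0025633   0.04596136]
(array([0.46999617, 0.04413548, 0.04400569, 0.1755168 ]), np.float64(41.828125))
```

View pics/c.png

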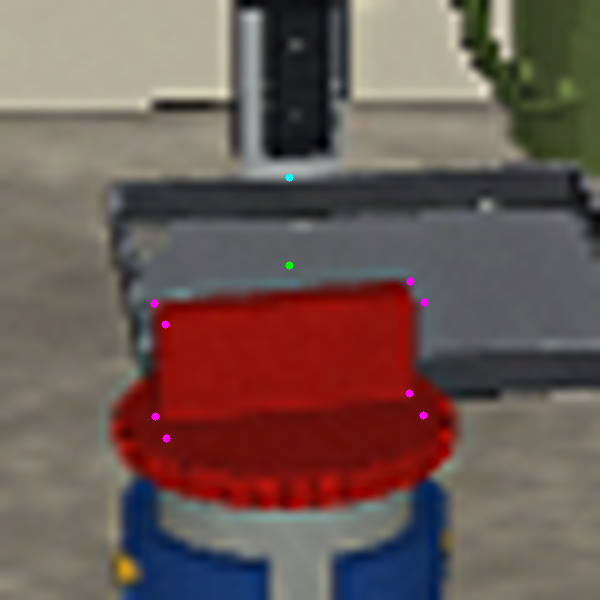

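The shut fingertips show at about (290,162), roughly 21 mm above where the reported TCP projects (green dot). That agrees with the 5 N touch: the tips rested on the bar's top (z≈0.118) while the reading was 0.097. So the true tip is about 21 mm above the reported TCP. I'll go down again with that correction, slowly at the end.

Emit:
servo_tool --motion '[[[0,-0.001,0,0,0,0,0.5],[0,-0.001,0,0,0,0,0.5],[0,-0.001,0,0,0,0,0.5],[0,-0.001,0.01,0,0,0,0.5],[0,-0.001,0.02,0,0,0,0.5],[0,-0.001,0.03,0,0,0,0.5],[0,-0.001,0.035,0,0,0,0.5],[0,-0.001,0.039,0,0,0,0.5],[0,-0.001,0.043,0,0,0,0.5],[0,-0.001,0.046,0,0,0,0.5],[0,-0.001,0.049,0,0,0,0.5],[0,-0.001,0.049,0,0,0,0.5]]]'

```text
t: 5.55
eef_pos: [0.4705, 0.0371, 0.0771]
tool_rot: [-0.0, 0.997, 0.08, -0.0]
contact_force: [-1.0, 0.4, -0.3]
gripper_width: 0.501
grasp_force: 0.0
```

Emit:
servo_tool --motion '[[[0,0,0,0,0,0,0.3],[0,0,0,0,0,0,0.22],[0,0,0,0,0,0,0.16],[0,0,0,0,0,0,0.13],[0,0,0,0,0,0,0.1],[0,0,0,0,0,0,0.05],[0,0,0,0,0,0,0.0],[0,0,0,0,0,0,0.0]]]' --grip_force 50

```text
t: 6.22
eef_pos: [0.471, 0.0372, 0.0778]
tool_rot: [0.0, 0.997, 0.08, 0.0]
contact_force: [-1.1, 0.1, 4.6]
gripper_width: 0.127
grasp_force: 52.0
```

Emit:
servo_tool --motion '[[[0,0,0,0,0,0,0],[0,0,0,0,0,0,0],[0,0,0.003,0,0,0,0],[0,0,0.006,0,0,0,0],[0,0,0.009,0,0,0,0],[0,0,0.0105,0,0,0,0],[0,0,0.0105,0,0,0,0],[0,0,0.0105,0,0,0,0],[0,0,0.0105,0,0,0,0]]]' --grip_force 80

```text
t: 6.97
eef_pos: [0.471, 0.0372, 0.0675]
tool_rot: [0.0, 0.997, 0.08, 0.0]
contact_force: [-1.4, -0.8, 9.7]
gripper_width: 0.119
grasp_force: 83.4
```

Emit:
servo_tool --motion '[[[0,0,0.0003,0,0,-0.8,0],[0,0,0.0003,0,0,-1.6,0],[0,0,0.0003,0,0,-2.4,0],[0,0,0.0003,0,0,-3.2,0],[0,0,0.0003,0,0,-4,0],[0,0,0.0003,0,0,-4,0]]]'

```text
t: 7.47
eef_pos: [0.4721, 0.0375, 0.0676]
tool_rot: [0.0, 0.967, 0.254, 0.001]
contact_force: [-0.2, 0.1, 9.4]
gripper_width: 0.118
grasp_force: 83.6
```

```bash
python3 - <<'E'
from station import bot
o=bot.get_obs();print(o['torque'],o['contact_force'],o['q'])
E
```

```text
[0.00346864 0.05344835 0.05331983] [-0.16485493  0.0559138   9.38895016] [ 0.21922214  0.39960845 -0.51185721  2.12307844  0.30560344  0.68624657
 -1.55537717]
```

Emit:
servo_tool --motion '[[[0,0,0,0,0,-0.9,0],[0,0,0,0,0,-1.8,0],[0,0,0,0,0,-2.7,0],[0,0,0,0,0,-3.6,0],[0,0,0,0,0,-4.5,0],[0,0,0,0,0,-5.4,0],[0,0,0,0,0,-6.3,0],[0,0,0,0,0,-7.2,0],[0,0,0,0,0,-8.1,0],[0,0,0,0,0,-9,0],[0,0,0,0,0,-9.9,0],[0,0,0,0,0,-10.8,0],[0,0,0,0,0,-11.6,0],[0,0,0,0,0,-12.3,0],[0,0,0,0,0,-12.9,0],[0,0,0,0,0,-12.9,0],[0,0,0,0,0,-12.9,0]]]'

```text
t: 8.88
eef_pos: [0.4717, 0.0376, 0.0674]
tool_rot: [0.0, 0.684, 0.73, 0.001]
contact_force: [-0.7, 0.4, 9.3]
gripper_width: 0.119
grasp_force: 83.6
```

```bash
python3 - <<'E'
from station import bot
import numpy as np
o=bot.get_obs();print(o['torque'],o['contact_force'],o['q']); q=o['tool_rot'];print(np.degrees(2*np.arctan2(q[2],q[1])-.16))
E
```

```text
[0.04860169 0.25806398 0.04704795] [-0.72254187  0.42868353  9.34153783] [ 0.42894453  0.46272364 -0.77328796  2.11081574  0.47801704  0.74471216
 -0.58790199]
84.5246647907721
```

Turned 84.5° with hardly any resisting moment. Now I'll let it rise and watch the force.

Emit:
servo_tool --motion '[[[0,0,-0.003,0,0,0,0],[0,0,-0.006,0,0,0,0],[0,0,-0.009,0,0,0,0],[0,0,-0.012,0,0,0,0],[0,0,-0.014,0,0,0,0],[0,0,-0.014,0,0,0,0],[0,0,-0.014,0,0,0,0]]]'

```text
t: 9.47
eef_pos: [0.4716, 0.0375, 0.081]
tool_rot: [0.0, 0.684, 0.729, 0.001]
contact_force: [1.3, 2.6, 3.5]
gripper_width: 0.117
grasp_force: 82.8
```

Emit:
servo_tool --motion '[[[0,0,-0.003,0,0,0,0],[0,0,-0.006,0,0,0,0],[0,0,-0.009,0,0,0,0],[0,0,-0.012,0,0,0,0],[0,0,-0.015,0,0,0,0],[0,0,-0.018,0,0,0,0],[0,0,-0.018,0,0,0,0]]]'

```text
t: 10.05
eef_pos: [0.4706, 0.0369, 0.0991]
tool_rot: [0.0, 0.684, 0.729, -0.0]
contact_force: [-0.0, 0.6, -2.3]
gripper_width: 0.118
grasp_force: 82.0
```

The cover is free and hangs in the gripper (-2.3 N).

```bash
python3 - <<'E'
from plan import *
plan([(.471,.037,.18,1.635),(.51,.302,.18,1.635),(.51,.302,.06,1.635)])
E
```

```text
[0.0001, 0.0004, -0.0809] [-0.0, 0.01, -0.0]
[0.262, 0.0563, -0.0811] [-0.0, 0.01, -0.0]
[0.2621, 0.0563, 0.0389] [-0.0, 0.01, -0.0]
```

Emit:
servo_tool --motion '[[[0,0,-0.02,0,0,0,0],[0,0,-0.045,0,0,0,0],[0,0,-0.07,0,0,0,0],[0.01,0.002,-0.08,0,0,0,0],[0.03,0.006,-0.08,0,0,0,0],[0.055,0.012,-0.08,0,0,0,0],[0.08,0.017,-0.08,0,0,0,0],[0.105,0.022,-0.08,0,0,0,0],[0.13,0.028,-0.08,0,0,0,0],[0.155,0.033,-0.08,0,0,0,0],[0.18,0.039,-0.08,0,0,0,0],[0.205,0.044,-0.08,0,0,0,0],[0.23,0.05,-0.08,0,0,0,0],[0.25,0.054,-0.08,0,0,0,0],[0.262,0.056,-0.08,0,0,0,0],[0.262,0.056,-0.08,0,0,0,0],[0.262,0.056,-0.08,0,0,0,0]]]'

```text
t: 11.47
eef_pos: [0.5092, 0.3023, 0.178]
tool_rot: [-0.0, 0.684, 0.73, -0.001]
contact_force: [-0.5, -0.5, -1.2]
gripper_width: 0.119
grasp_force: 82.1
```

```bash
python3 - <<'E'
from plan import *
s=bot.read_camera('side');t=bot.read_camera('top')
o=bot.get_obs();print(o['t'],o['eef_pos'],o['q'],o['contact_force'])
cv2.imwrite('pics/d.png',np.hstack([cv2.resize(c['img'][y:y+110,x:x+110,::-1],(400,400),interpolation=cv2.INTER_CUBIC) for c,x,y in((s,218,120),(t,160,120))]))
E
```

```text
11.5667 [0.50985042 0.30062482 0.17815054] [-1.66429065e-03  5.11326761e-01 -8.57335792e-01  1.74905971e+00
  4.33072768e-01  1.08346279e+00 -9.41845869e-01] [ 0.001822    0.0870994  -1.77597856]
```

View pics/d.png

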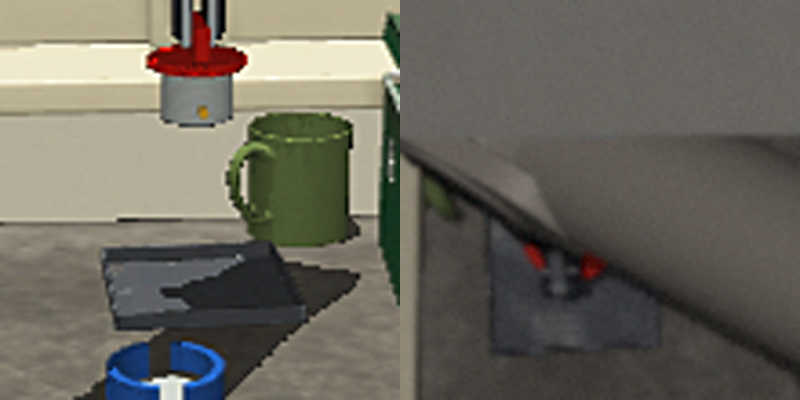

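The cover hangs upright over the tray, with its disc at (198,62) in the side crop, and the mug is clear to the right. I'll lower it, slowly at the end.

Emit:
servo_tool --motion '[[[0,0,0.02,0,0,0,0],[0,0,0.045,0,0,0,0],[0,0,0.07,0,0,0,0],[0,0,0.09,0,0,0,0],[0,0,0.105,0,0,0,0],[0,0,0.117,0,0,0,0],[0,0,0.126,0,0,0,0],[0,0,0.132,0,0,0,0],[0,0,0.136,0,0,0,0],[0,0,0.138,0,0,0,0],[0,0,0.138,0,0,0,0]]]'

```text
t: 12.48
eef_pos: [0.5101, 0.3024, 0.0409]
tool_rot: [0.0, 0.684, 0.729, 0.0]
contact_force: [-0.7, -0.8, -1.9]
gripper_width: 0.115
grasp_force: 82.1
```

Emit:
servo_tool --motion '[[[0,0,0.001,0,0,0,0],[0,0,0.002,0,0,0,0],[0,0,0.003,0,0,0,0],[0,0,0.004,0,0,0,0],[0,0,0.005,0,0,0,0],[0,0,0.005,0,0,0,0]]]'

```text
t: 12.98
eef_pos: [0.5098, 0.3021, 0.0355]
tool_rot: [-0.0, 0.684, 0.729, -0.0]
contact_force: [-0.3, 0.0, -1.3]
gripper_width: 0.117
grasp_force: 82.1
```

Emit:
servo_tool --motion '[[[0,0,0.0005,0,0,0,0],[0,0,0.001,0,0,0,0],[0,0,0.0015,0,0,0,0],[0,0,0.0015,0,0,0,0]]]'

```text
t: 13.32
eef_pos: [0.5099, 0.3022, 0.0349]
tool_rot: [0.0, 0.684, 0.729, 0.0]
contact_force: [-1.4, -2.3, 5.6]
gripper_width: 0.117
grasp_force: 83.0
```

The cover touched down at the expected height. I'll release it and rise.

Emit:
servo_tool --motion '[[[0,0,0,0,0,0,0.14],[0,0,0,0,0,0,0.18],[0,0,0,0,0,0,0.25],[0,0,0,0,0,0,0.35],[0,0,0,0,0,0,0.5],[0,0,0,0,0,0,0.5],[0,0,0,0,0,0,0.5],[0,0,-0.01,0,0,0,0.5],[0,0,-0.03,0,0,0,0.5],[0,0,-0.06,0,0,0,0.5],[0,0,-0.09,0,0,0,0.5],[0,0,-0.12,0,0,0,0.5],[0,0,-0.15,0,0,0,0.5],[0,0,-0.18,0,0,0,0.5],[0,0,-0.18,0,0,0,0.5],[0,0,-0.18,0,0,0,0.5]]]' --grip_force 20

```text
t: 14.65
eef_pos: [0.5106, 0.3032, 0.2169]
tool_rot: [0.001, 0.684, 0.729, 0.002]
contact_force: [-0.4, 0.1, -1.0]
gripper_width: 0.502
grasp_force: 0.0
```

```bash
python3 - <<'E'
from plan import *
s=bot.read_camera('side');t=bot.read_camera('top')
o=bot.get_obs();print(o['t'],o['eef_pos'],o['joint_vel'].round(3),o['contact_force'])
cv2.imwrite('pics/e.png',np.hstack([cv2.resize(c['img'][y:y+130,x:x+130,::-1],(400,400),interpolation=cv2.INTER_CUBIC) for c,x,y in((s,198,120),(t,160,140))]))
E
```

```text
14.75 [0.50953383 0.30172767 0.21397414] [-0.004  0.019  0.009  0.016  0.003 -0.002 -0.003] [-0.56862595 -1.01105846  0.4635913 ]
```

View pics/e.png

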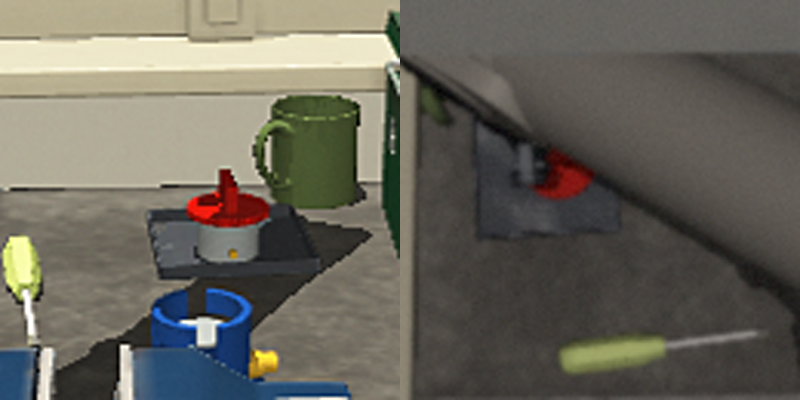

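The cover stands upright in the tray at (230,220) in the side crop. The filter is open at (200,315), and the mug and screwdriver are undisturbed. The gripper is clear.

```bash
python3 -c "
from station import bot
print(bot.hand_in())"
```

```text
the job is handed in; nothing more can be done
None
```

The filter is open and its cover stands upright in the drip tray, released. The mug and screwdriver look undisturbed and the arm never went near the tape roll. The job was handed in at about 15 s of the 43 s allowed, but no verdict was returned.

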